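# Jam the draught screen shut with a wooden wedge

## Robot

A 6-joint arm with a two-finger parallel gripper is mounted at the origin on the work surface. World frame = base frame: x ahead of the robot, y to its left, z up, the work surface at z = 0. Lengths are in m, angles in rad, forces in N, time in s.
With the tool pointing down it reaches from about 0.325 to 0.75 m from the base axis. Payload 7.6 kg.
Tool frame: the origin (TCP) lies at the very end of the fingers, on their centre line; the grasp point (between the pads) lies 19 mm behind it; z points along the fingers, y is the line along which they close (so a half turn about z gives the same grasp; the last joint's range is limited). The gripper opens to 85 mm and grips with 20 to 120 N. Pads are 22 mm wide; open, the fingers measure 114 mm over their backs; the gripper's body (76 mm by 85 mm) begins 54 mm behind the grasp point. The pads swing forward as they close: fully open they stand 13 mm farther back than shut.
Start: joints at [-1.319, 0.052, 1.401, -0, 1.689, -0.07], TCP at [0.166, -0.498, 0.231] pointing down, gripper open.
Joint ranges: [-2.9, 2.9], [-0.91, 2.17], [0.12, 2.37], [-1.06, 4.2], [0.26, 2.73], [-2.93, 2.93]. Speed limits (rad/s): [2.57, 2.57, 3.01, 3.14, 3.14, 3.14].

## Interface

Orientations are given as a 3x3 rotation matrix whose columns are the frame's x, y, z axes.
In Python, from bench import manip, optics, nets gives the robot as it stands. The module is installed in compiled form; this text tells all that it offers.
- The arm moves only by the shell command python3 -m handwheel 'ROWS' [FORCE]. ROWS is JSON, a list of rows, each an object with "jaw": the opening, from 0 (shut) to 1 (fully open); "slide": the shift along the world's x, y, z in cm, a list of three; "dr": the turn, a rotation vector about the world's x, y, z in degrees, a list of three. In form: [{"jaw": jaw, "slide": [tx, ty, tz], "dr": [wx, wy, wz]}, ...]. A call has 1 to 8 rows; each row is the pose to reach, as a shift and turn from the pose commanded when the call began; what a row does not reach only later rows make up. A row lasts 1/8 s, in which the tool goes at most 62.5 mm and 10.7 degrees, less where a joint would pass 70% of its speed; a pose out of reach is approached as far as the arm can. A call with a gripper value outside its range is refused whole. The fingers move at their own pace and stop on an object; FORCE is the grip in N (left out, the last holds). Time passes only in rows, so rows that repeat a pose let the fingers close. It gives the time, the measured TCP pose, the force, the opening and the grip force at its end, in the units of the state.
- manip.get_state(): the state, without advancing time (a new reading comes with each control period).
- optics.grab_frame(name): name is "side" or "top" or "wrist"; returns a dict with "frame" (400x640x3 uint8, red, green, blue), "fov_y" (degrees; the focal length in pixels is half the picture's height over the tangent of half this angle, whatever the lens; pixels are square), "cx", "cy" (the principal point, pixels), "R" (3x3) and "t" (3): a world point X has camera coordinates R X + t; the wrist camera has in their place "T_tool_cam" (4x4, takes a point from camera to tool coordinates, whose origin is the TCP and whose axes are the flange's). Camera axes: x right, y down, z forward; pixel columns grow to the right and rows downward; lengths in m; the calibration is good to about 2 mm. A picture is of the moment at which its call begins: read the wrist's pose just before it. There is no depth.
- manip.finish_job(): hands the job in; it is judged then, once.
Trained networks look in the newest picture that a camera, given by its name, has taken for a name from the list of things; names that differ only in an ending like _2 or _b are one class to them, and where a whole thing is asked for, a point or a joint stands for the part that bears it (a point fixed in the world has none). Each returns a list of dicts, best first, with "p" (0 to 1); they miss things now and then, are a little off and sometimes report something else, mostly with a low value. They report only what shows in the picture. A call takes as long as a camera call. They do not tell look-alikes from the thing itself.
- nets.masks_of(camera, label): "region" (400x640 bool, what is visible of it) and "xy" ([column, row] in pixels, amid what is visible of it).
The state is a dict: "t": time; "qpos": joint angles; "joint_vel": joint speeds; "effort": joint torques, N m; "tool_pos": TCP position; "eef_rot": TCP orientation; "force": force on the tool from outside, world axes, zero at the start; "wrist_torque": the same for the moment, N m; "finger_gap": finger opening in m; "grasp_force": force on a finger pad.
Only numpy, scipy, OpenCV 4.12 (cv2) and the standard library are available. Lean on these libraries where they do the work, as an engineer would, in place of code of your own. Each camera call takes 0.05 s, during which the arm holds its last target. There are 200 camera calls.

## Task

The draught screen in front of the roasting hob keeps drifting open. Pick up the wooden wedge by its block and, keeping it flat on the ledge, push and tap it thin edge first under the outer half of the screen, so that the screen is carried fully shut against its stop and jams there, raised about two millimetres on its hinge pin; do not drive it so hard that the screen rises 6 mm. Then let go and leave the wedge in place and the other things undisturbed.

Things in the scene. Friction and masses are not known exactly. Their poses are not given: they have to be found in the camera images.
- stand: Fixed steel hinge post, 200 mm tall, brass ball on top, stone foot on its +y side. Origin on the hinge axis at ledge level, z up. The shut screen runs from the origin along the stand's -y; it opens towards the stand's -x (robot's side); the stop arm is behind it, 140 to 160 mm up. Beyond the shut screen (+x) the ledge is free for 110 mm.
- swing (a joint): Opening angle of the screen, rad: 0 = fully shut against its stop, growing as the free end swings from the stand's -y towards its -x (limit 0.7). The post leans, so a let-go screen drifts open to about 0.25 to 0.45 rad. Under 1 N at the free end moves it shut.
- lift (a joint): How far the screen has risen on its vertical hinge pin, m: 0 = seated, as at the start; limit 0.012. Its weight (2.9 N) and a coil spring (1.5 N per mm) press it down. Pushing the wedge in takes about 1.5 times this load: some 4.5 N to start lifting, 9 N at 2 mm, and more if the hand also presses the wedge down on the ledge. Once driven in, the wedge stays when let go.
- screen: Swinging aluminium panel, dark border, 8 mm thick, from 18 to 200 mm from the hinge axis, top 163 mm up. Origin on the hinge axis, 13 mm above the stand's; z up; the panel lies along its own -y, robot's side -x. Its lower edge is a dark steel rail 12 mm thick, clamped firmly at a height that is not reported: 9.5 to 16.5 mm above the ledge. That edge rides on the wedge's slope.
- wedge: Loose wooden wedge, 160 mm long, 36 wide, about 0.18 kg, friction about 0.6. Origin mid-underside, x towards the thin edge, z up. From the thin edge (x = 80 mm, 4 mm thick) the top rises 1 in 5 to 26 mm at x = -30; from x = -30 to -80 is an upright grip block 55 mm tall, 36 wide, middle at x = -55. Starts flat, front left or right, thin edge roughly away from the robot.
- jebena: Green ceramic coffee pot, 200 mm tall, body 128 mm across, standing far to the left or right. Origin under its centre. Bystander.
- canister: Closed aluminium canister with a twist cap and a small hinged vent, 96 mm across, 158 mm tall, far to the left or right. Origin under its centre. Bystander.
- pestle: Dark wooden pestle lying on the ledge, 180 mm long, 38 mm thick, along its x. Origin under its middle. Bystander, in front on the side where the wedge is not.
- rod: Stainless stirring rod with a flat paddle lying on the ledge, 205 mm long, 28 mm wide, 10 mm high, along its x. Origin under its middle. Bystander.
- cup_a: Small white cup, 68 mm across, 50 mm tall. Origin under its centre. Bystander.
- cup_b: Small blue cup, 68 mm across, 50 mm tall. Origin under its centre. Bystander.
There are look-alikes about, which are no part of the job. What is shaped like the wedge but blue or green is not meant.

How it is judged:
On the way, in this order (a step that is already met when the one before it is completed fails the run):
1. the wedge is picked up in the fingers (contact force between the fingers and wedge above 1 N and height (world z) of wedge above 0.012 m), for 0.1 s.
2. the screen is shut and raised on its pin by the wedge (value of joint swing below 0.07 rad and value of joint lift above 0.0008 m and contact force between wedge and screen above 2.5 N), for 0.2 s.
At the end, for the whole second after the job is handed in: Screen within 0.07 rad of its stop, raised 0.8 to 6 mm on its pin and pressing on the wedge with over 2.5 N; wedge flat on the ledge (0.08 rad, under 4 mm up), its middle over 90 mm from the hinge along the stand's -y, let go and at rest (all of step 2 and value of joint lift below 0.006 m and angle between wedge's own z axis and vertical below 0.08 rad and height (world z) of wedge below 0.004 m and y of wedge in the frame of stand below -0.09 m and linear speed of wedge below 0.01 m/s and velocity of joint swing below 0.03 rad/s and contact force between the fingers and wedge below 0.1 N); the robot touches nothing.
It fails at once if the screen is driven up 6 mm or more on its pin (value of joint lift above 0.006 m).
It fails at once if a bystander is shifted by more than 40 mm (distance of any of jebena, canister, pestle, rod, cup_a, cup_b from where it was at the start of the episode above 0.04 m).
It fails at once if the pot, the canister or a cup is tipped over (angle between any of jebena, canister, cup_a, cup_b's own z axis and vertical above 0.5 rad).
It also fails if it takes over 45 s, if anything falls off the work surface, if the arm or the gripper's body presses on something with over 40 N, if the wrist force passes 120 N, or if a joint passes its speed limit or range.

## Working session

There is one attempt and no reset: what is moved stays moved. The work goes in short steps, Python scripts to look and compute and a shell command to move; the robot and the scene stay as the last step left them, time stands still between calls to the robot, and variables do not carry over. Pictures are saved under pics/ and viewed, at most 10 in all, crops included, and the job is handed in when it is done.

```bash
mkdir -p pics; cat > h.py <<'E'
import numpy as np, cv2
from bench import manip, optics, nets
def f_of(d): return 200/np.tan(np.radians(d["fov_y"])/2)
def cam(d):
    K=np.array([[f_of(d),0,d["cx"]],[0,f_of(d),d["cy"]],[0,0,1]]); 
    return K,np.array(d["R"]),np.array(d["t"])
def grab(n):
    s=manip.get_state(); d=optics.grab_frame(n)
    if n=="wrist":
        T=np.array(d["T_tool_cam"]); W=np.eye(4); W[:3,:3]=s["eef_rot"]; W[:3,3]=s["tool_pos"]
        M=np.linalg.inv(W@T); d["R"]=M[:3,:3]; d["t"]=M[:3,3]
    return d
def toplane(d,uv,z):
    K,R,t=cam(d); r=R.T@np.linalg.inv(K)@np.array([uv[0],uv[1],1]); c=-R.T@t
    return c+r*(z-c[2])/r[2]
def proj(d,X):
    K,R,t=cam(d); p=K@(R@np.asarray(X,float)+t); return p[:2]/p[2]
def save(d,name,crop=None,k=1):
    im=cv2.cvtColor(d["frame"],cv2.COLOR_RGB2BGR)
    if crop: x0,y0,x1,y1=crop; im=im[y0:y1,x0:x1]
    cv2.imwrite("pics/"+name,cv2.resize(im,None,fx=k,fy=k,interpolation=cv2.INTER_CUBIC))
E
python3 - <<'E'
from h import *
for c in ("top","side"):
    d=grab(c); save(d,c+"1.png",k=1.25)
    print(c,-np.array(d["R"]).T@np.array(d["t"]),f_of(d))
    for l in ("wedge","screen","stand","pestle","rod","cup_a","jebena","canister"):
        for m in nets.masks_of(c,l): print(l,round(m["p"],2),np.round(m["xy"]),m["region"].sum(),np.round(toplane(d,m["xy"],0.0),3))
E
```

```text
top [0.4886541  0.03643415 1.49592464] 489.88596006803414
wedge 0.8 [182. 236.] 722 [0.459 0.465 0.   ]
wedge 0.41 [198. 172.] 1242 [0.656 0.425 0.   ]
wedge 0.31 [314. 167.] 1241 [0.681 0.068 0.   ]
screen 0.66 [338. 172.] 547 [ 0.67  -0.004  0.   ]
pestle 0.68 [421. 227.] 530 [ 0.508 -0.262  0.   ]
pestle 0.56 [248. 184.] 372 [0.624 0.27  0.   ]
rod 0.72 [420. 156.] 258 [ 0.723 -0.257  0.   ]
cup_a 0.87 [253. 151.] 435 [0.727 0.258 0.   ]
cup_a 0.77 [247. 186.] 353 [0.617 0.274 0.   ]
cup_a 0.61 [475. 180.] 1670 [ 0.654 -0.424  0.   ]
jebena 0.91 [474. 178.] 1591 [ 0.661 -0.422  0.   ]
canister 0.68 [340. 173.] 631 [ 0.664 -0.011  0.   ]
canister 0.6 [199. 172.] 1238 [0.656 0.422 0.   ]
side [0.39773902 0.95216081 0.75839915] 382.53209977590313
wedge 0.92 [335. 320.] 496 [0.447 0.411 0.   ]
wedge 0.78 [347. 272.] 1111 [0.439 0.257 0.   ]
wedge 0.7 [334. 230.] 528 [0.497 0.103 0.   ]
screen 0.58 [294. 175.] 1372 [ 0.684 -0.16   0.   ]
stand 0.78 [283. 187.] 2499 [ 0.704 -0.082  0.   ]
pestle 0.76 [346. 164.] 327 [ 0.51  -0.277  0.   ]
pestle 0.53 [282. 185.] 2473 [ 0.707 -0.091  0.   ]
pestle 0.47 [291. 179.] 1406 [ 0.687 -0.133  0.   ]
pestle 0.43 [316. 128.] 1076 [ 0.675 -0.541  0.   ]
cup_a 0.68 [242. 236.] 224 [ 0.753  0.183 -0.   ]
cup_a 0.63 [280. 254.] 565 [0.627 0.231 0.   ]
jebena 0.88 [318. 126.] 1107 [ 0.671 -0.567  0.   ]
canister 0.87 [248. 269.] 1831 [0.695 0.301 0.   ]
canister 0.25 [241. 236.] 283 [0.758 0.184 0.   ]
```

View pics/top1.png

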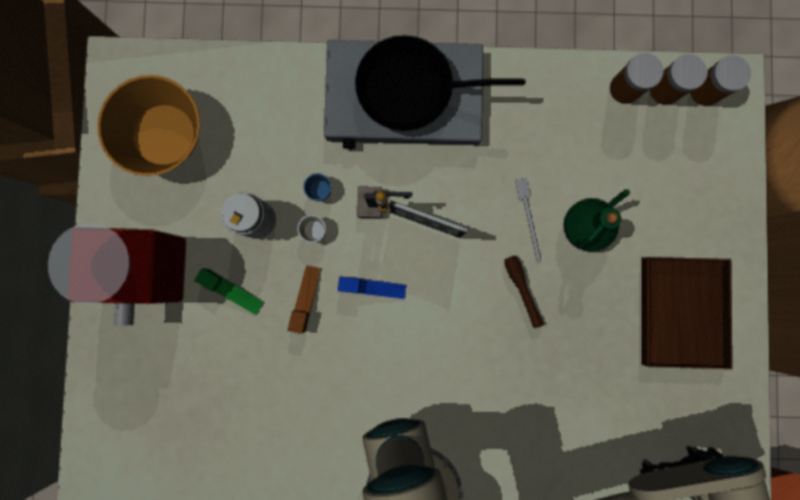

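View pics/side1.png

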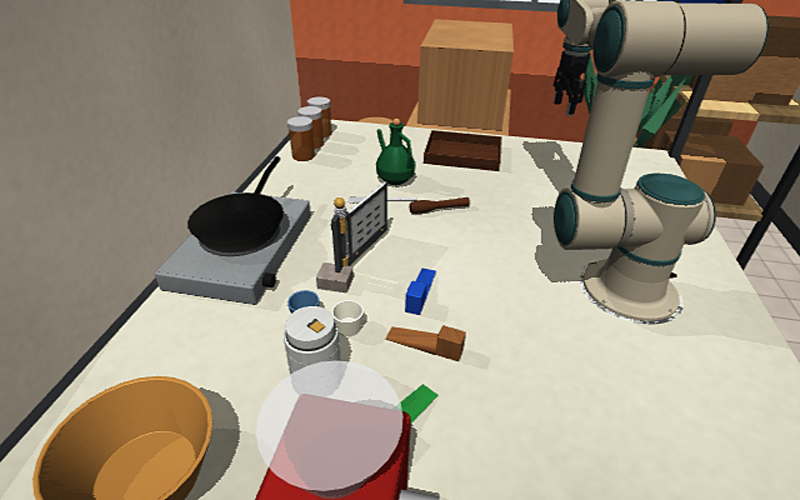

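The top view shows three wedge shapes, given here in 640-px coordinates: green at (182,236), wooden brown at (243,240) and blue at (298,230). Only the brown one is wooden. Its block is the near end, about (239,255), and its thin edge is about (250,214). I'll confirm this in a crop and measure.

```bash
python3 - <<'E'
from h import *
d=grab("top"); save(d,"crop1.png",(220,130,400,280),4)
def P(u,v,z): return np.round(toplane(d,(u/1.25,v/1.25),z)[:2],3)
print("ball/post top",P(381,197,.2),"screen top inner/outer",P(392,204,.163),P(465,233,.163),"stop arm end",P(411,195,.15))
hsv=cv2.cvtColor(d["frame"],cv2.COLOR_RGB2HSV)
m=((hsv[...,0]<14)&(hsv[...,1]>120)&(hsv[...,2]>60)).astype(np.uint8); m[:, :225]=0;m[:,265:]=0;m[:205]=0;m[275:]=0
n,l,st,c=cv2.connectedComponentsWithStats(m); k=1+st[1:,4].argmax(); pts=np.argwhere(l==k)[:,::-1].astype(np.float32)
print(st[k],c[k]); b=cv2.boxPoints(cv2.minAreaRect(pts)); print(b.round(1)); 
for z in(0,.055): print([np.round(toplane(d,q,z)[:2],3) for q in b])
print("blue",P(338,285,.055),P(406,291,0),"pestle",P(512,260,.02),P(538,325,.02),"rod",P(522,180,.0),P(538,258,0))
E
```

```text
ball/post top [0.68 0.09] screen top inner/outer [0.671 0.067] [ 0.612 -0.094] stop arm end [0.694 0.026]
[231 213  23  52 430] [243.20697674 238.80232558]
[[230.  262.8]
 [245.5 212. ]
 [257.4 215.6]
 [241.9 266.4]]
[array([0.383, 0.316]), array([0.538, 0.275]), array([0.528, 0.238]), array([0.373, 0.279])]
[array([0.386, 0.305]), array([0.536, 0.266]), array([0.526, 0.231]), array([0.377, 0.271])]
blue [0.491 0.191] [0.481 0.031] pestle [ 0.563 -0.222] [ 0.409 -0.287] rod [ 0.762 -0.248] [ 0.57  -0.289]
```

View pics/crop1.png

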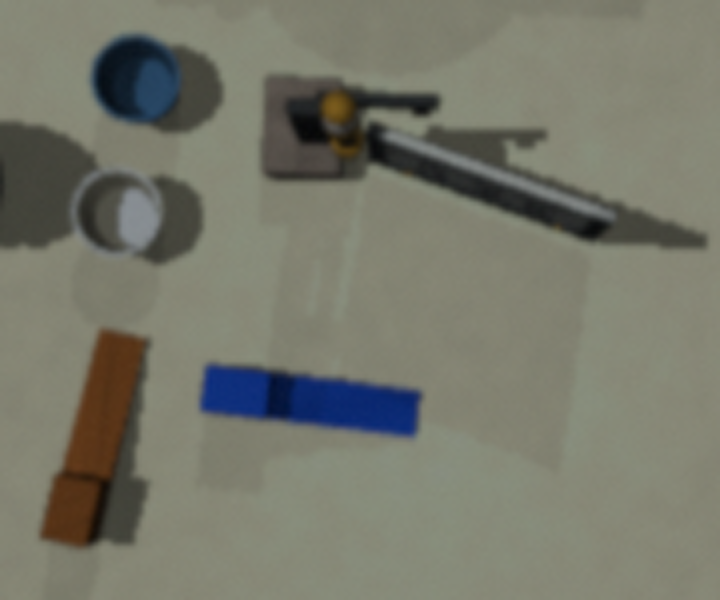

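The crop confirms it: the wooden wedge has its block at crop (75,510) and its thin edge at (122,335). Next I'll get the tool orientation and the block position.

```bash
python3 - <<'E'
from h import *
np.set_printoptions(suppress=True,precision=3)
s=manip.get_state(); print(np.array(s["eef_rot"]),s["tool_pos"],s["finger_gap"])
d=grab("wrist"); print(np.array(d["T_tool_cam"]),f_of(d))
d=grab("top"); C=lambda u,v,z:toplane(d,(u/4+220,v/4+130),z)[:2]
for q in((60,475),(107,480),(93,545),(42,537),(75.5,509)): print(C(*q,.055))
print("tip",C(100,330,.004),C(147,340,.004),"arm",C(360,98,.15),C(437,102,.15),"foot",C(265,75,.03),C(263,177,.03))
E
```

```text
[[ 0.949  0.316  0.   ]
 [ 0.316 -0.949 -0.   ]
 [-0.     0.    -1.   ]] [ 0.166 -0.498  0.231] 0.0854655438514781
[[ 0.    -0.945 -0.327  0.085]
 [ 1.     0.    -0.    -0.   ]
 [ 0.    -0.327  0.945 -0.143]
 [ 0.     0.     0.     1.   ]] 291.888332172945
[0.428 0.293]
[0.425 0.258]
[0.377 0.266]
[0.382 0.304]
[0.403 0.28 ]
tip [0.536 0.276] [0.529 0.24 ] arm [0.697 0.078] [0.696 0.025] foot [0.731 0.154] [0.654 0.153]
```

```bash
python3 -m handwheel '[{"jaw":1,"slide":[3,4.2,0],"dr":[0,0,9.5]},{"jaw":1,"slide":[6,8.5,0],"dr":[0,0,19]},{"jaw":1,"slide":[9,12.7,0],"dr":[0,0,28.5]},{"jaw":1,"slide":[12,17,0],"dr":[0,0,38]},{"jaw":1,"slide":[15,21,0],"dr":[0,0,47.5]},{"jaw":1,"slide":[18,25,0],"dr":[0,0,57]},{"jaw":1,"slide":[21,29.5,0],"dr":[0,0,66.5]},{"jaw":1,"slide":[24,34,0],"dr":[0,0,76]}]' 40
python3 -m handwheel '[{"jaw":1,"slide":[0,5,0],"dr":[0,0,9.5]},{"jaw":1,"slide":[0,10,0],"dr":[0,0,19]},{"jaw":1,"slide":[0,16,0],"dr":[0,0,28]},{"jaw":1,"slide":[0,22,0],"dr":[0,0,38]},{"jaw":1,"slide":[0,28,0],"dr":[0,0,47]},{"jaw":1,"slide":[0,34,0],"dr":[0,0,56]},{"jaw":1,"slide":[0,39,0],"dr":[0,0,65]},{"jaw":1,"slide":[0,44,-2],"dr":[0,0,74]}]'
python3 - <<'E'
from h import *
d=grab("wrist"); save(d,"w1.png",k=1.25); s=manip.get_state(); print(s["tool_pos"],np.round(s["eef_rot"],3),s["t"],s["qpos"])
hsv=cv2.cvtColor(d["frame"],cv2.COLOR_RGB2HSV)
m=((hsv[...,0]<16)&(hsv[...,1]>110)&(hsv[...,2]>50)).astype(np.uint8)
n,l,st,c=cv2.connectedComponentsWithStats(m); k=1+st[1:,4].argmax(); print(st[k])
hull=cv2.convexHull(np.argwhere(l==k)[:,::-1].astype(np.float32)); ap=cv2.approxPolyDP(hull,6,True)[:,0]
for p in ap: print(p,np.round(toplane(d,p,0)[:2],3),np.round(toplane(d,p,.055)[:2],3))
E
```

```text
t: 2.05
tool_pos: [0.4068, -0.1565, 0.2316]
eef_rot: [[-0.083, 0.997, 0.001], [0.997, 0.083, -0.0], [-0.0, 0.001, -1.0]]
force: [-0.2, -0.1, -0.2]
finger_gap: 0.0853
grasp_force: 0.0
t: 3.05
tool_pos: [0.4065, 0.2842, 0.2128]
eef_rot: [[-0.981, 0.195, 0.004], [0.195, 0.981, 0.002], [-0.003, 0.003, -1.0]]
force: [1.4, -0.0, 0.3]
finger_gap: 0.0852
grasp_force: 0.0
[0.40437784 0.28779452 0.20806015] [[-0.983  0.185 -0.003]
 [ 0.185  0.983  0.001]
 [ 0.003  0.001 -1.   ]] 3.1 [ 0.54256233 -0.01996038  1.51983648  0.00275681  1.64369178 -0.84168951]
[ 302  148   33  115 3360]
[328. 148.] [0.384 0.302] [0.374 0.302]
[331. 262.] [0.541 0.277] [0.507 0.28 ]
[307. 262.] [0.534 0.244] [0.502 0.253]
[302. 155.] [0.386 0.269] [0.376 0.274]
```

View pics/w1.png

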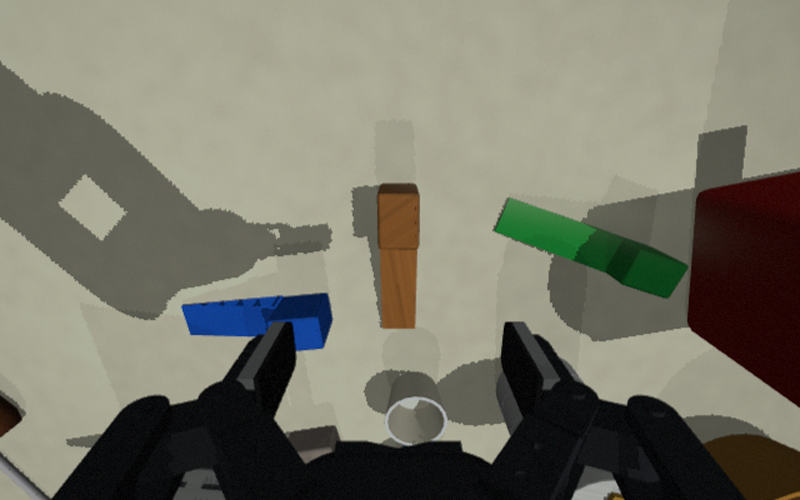

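The wooden wedge's block top is at view (398,219), which works out to (0.405, 0.284). Its axis yaw is about -0.18 and the tool is aligned with it, so I can go straight down.

```bash
python3 -m handwheel '[{"jaw":1,"slide":[0,0,-5],"dr":[0,0,0.5]},{"jaw":1,"slide":[0,0,-10],"dr":[0,0,0.5]},{"jaw":1,"slide":[0,0,-14],"dr":[0,0,0.5]},{"jaw":1,"slide":[0,0,-17],"dr":[0,0,0.5]},{"jaw":1,"slide":[0,0,-19.2],"dr":[0,0,0.5]},{"jaw":1,"slide":[0,0,-19.2],"dr":[0,0,0.5]},{"jaw":0.3,"slide":[0,0,-19.2],"dr":[0,0,0.5]},{"jaw":0.3,"slide":[0,0,-19.2],"dr":[0,0,0.5]}]' 40
python3 -m handwheel '[{"jaw":0.2,"slide":[0,0,0],"dr":[0,0,0]},{"jaw":0.2,"slide":[0,0,0],"dr":[0,0,0]},{"jaw":0.2,"slide":[0,0,0],"dr":[0,0,0]},{"jaw":0.2,"slide":[0,0,0],"dr":[0,0,0]}]' 40
```

```text
t: 4.1
tool_pos: [0.4068, 0.2824, 0.0207]
eef_rot: [[-0.981, 0.192, 0.002], [0.192, 0.981, 0.001], [-0.002, 0.002, -1.0]]
force: [0.1, 0.4, -0.1]
finger_gap: 0.052
grasp_force: 0.0
t: 4.6
tool_pos: [0.4068, 0.2825, 0.0205]
eef_rot: [[-0.981, 0.192, 0.002], [0.192, 0.981, 0.001], [-0.002, 0.002, -1.0]]
force: [-0.7, 0.4, 6.4]
finger_gap: 0.0354
grasp_force: 41.3
```

```bash
python3 -m handwheel '[{"jaw":0.2,"slide":[0,0,2],"dr":[0,0,0]},{"jaw":0.2,"slide":[0,0,5],"dr":[0,0,0]},{"jaw":0.2,"slide":[0,0,8],"dr":[0,0,0]},{"jaw":0.2,"slide":[0,-5,9],"dr":[0,0,2]},{"jaw":0.2,"slide":[0,-10,9],"dr":[0,0,5]},{"jaw":0.2,"slide":[0,-15,9],"dr":[0,0,8]},{"jaw":0.2,"slide":[0,-20,9],"dr":[0,0,11]},{"jaw":0.2,"slide":[0,-25,9],"dr":[0,0,11]}]' 40
python3 -m handwheel '[{"jaw":0.2,"slide":[0,-5,0],"dr":[0,0,0]},{"jaw":0.2,"slide":[0,-9,0],"dr":[0,0,0]},{"jaw":0.2,"slide":[0,-9,0],"dr":[0,0,0]},{"jaw":0.2,"slide":[0,-9,0],"dr":[0,0,0]}]' 40
python3 - <<'E'
from h import *
d=grab("wrist"); d2=grab("top"); d3=grab("side")
c=lambda d,b,k: cv2.resize(cv2.cvtColor(d["frame"],cv2.COLOR_RGB2BGR)[b[1]:b[3],b[0]:b[2]],None,fx=k,fy=k,interpolation=cv2.INTER_CUBIC)
im=np.vstack([c(d2,(280,140,400,260),3)[:300],c(d3,(220,120,340,220),3)])[:600]
cv2.imwrite("pics/m2.png",np.hstack([im,cv2.resize(c(d,(100,50,540,400),1),(440,350))[:].copy() if 0 else cv2.copyMakeBorder(c(d,(100,50,540,400),1),0,im.shape[0]-350,0,0,cv2.BORDER_CONSTANT)])); print(im.shape)
E
```

```text
t: 5.6
tool_pos: [0.4053, 0.0304, 0.1089]
eef_rot: [[-1.0, 0.0, -0.001], [0.0, 1.0, -0.0], [0.001, -0.0, -1.0]]
force: [0.8, -0.8, -1.9]
finger_gap: 0.0355
grasp_force: 40.8
t: 6.1
tool_pos: [0.4057, -0.0578, 0.1089]
eef_rot: [[-1.0, 0.002, -0.001], [0.002, 1.0, 0.001], [0.001, 0.001, -1.0]]
force: [-0.2, 0.7, -3.3]
finger_gap: 0.0358
grasp_force: 41.2
(600, 360, 3)
```

View pics/m2.png

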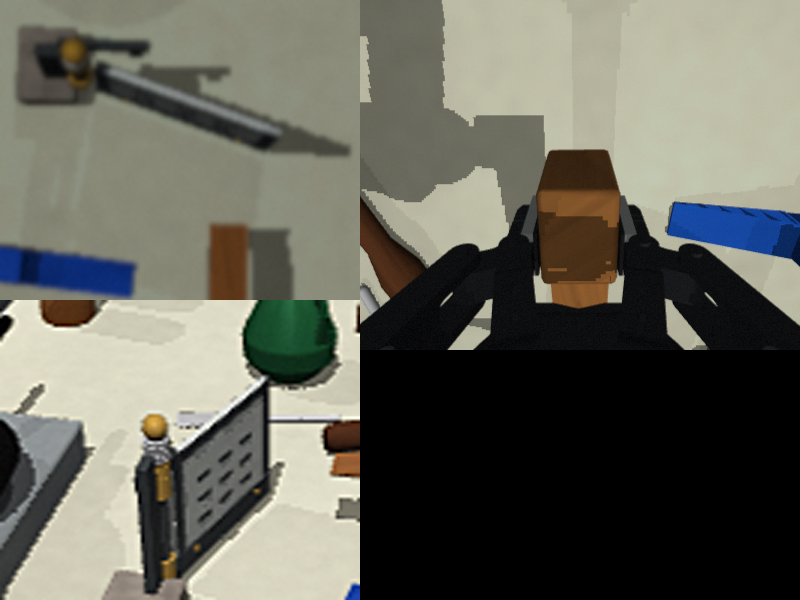

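```bash
python3 -m handwheel '[{"jaw":0.2,"slide":[2,0,-4],"dr":[0,0,0]},{"jaw":0.2,"slide":[4,0,-7],"dr":[0,0,0]},{"jaw":0.2,"slide":[4,0,-8],"dr":[0,0,0]},{"jaw":0.2,"slide":[4,0,-8.6],"dr":[0,0,0]},{"jaw":0.2,"slide":[4,0,-8.8],"dr":[0,0,0]},{"jaw":0.2,"slide":[4,0,-8.85],"dr":[0,0,0]},{"jaw":0.2,"slide":[4,0,-8.85],"dr":[0,0,0]},{"jaw":0.2,"slide":[4,0,-8.85],"dr":[0,0,0]}]' 40
python3 -m handwheel '[{"jaw":0.2,"slide":[1,0,0],"dr":[0,0,0]},{"jaw":0.2,"slide":[2,0,0],"dr":[0,0,0]},{"jaw":0.2,"slide":[3,0,0],"dr":[0,0,0]},{"jaw":0.2,"slide":[3,0,0],"dr":[0,0,0]}]' 40
```

```text
t: 7.25
tool_pos: [0.4462, -0.0581, 0.0212]
eef_rot: [[-1.0, 0.001, 0.001], [0.001, 1.0, -0.0], [-0.001, -0.0, -1.0]]
force: [-0.9, 0.5, -2.5]
finger_gap: 0.0353
grasp_force: 41.2
t: 7.75
tool_pos: [0.4768, -0.0581, 0.0208]
eef_rot: [[-1.0, 0.001, 0.0], [0.001, 1.0, 0.0], [-0.0, 0.0, -1.0]]
force: [-0.3, -0.1, -2.1]
finger_gap: 0.0356
grasp_force: 41.2
```

```bash
python3 -m handwheel '[{"jaw":0.2,"slide":[0,0,-0.05],"dr":[0,0,0]},{"jaw":0.2,"slide":[0,0,-0.05],"dr":[0,0,0]},{"jaw":0.2,"slide":[0,0,-0.05],"dr":[0,0,0]}]' 40
python3 -m handwheel '[{"jaw":0.2,"slide":[1,0,0],"dr":[0,0,0]},{"jaw":0.2,"slide":[2,0,0],"dr":[0,0,0]},{"jaw":0.2,"slide":[3,0,0],"dr":[0,0,0]},{"jaw":0.2,"slide":[4,0,0],"dr":[0,0,0]},{"jaw":0.2,"slide":[4.5,0,0],"dr":[0,0,0]},{"jaw":0.2,"slide":[4.5,0,0],"dr":[0,0,0]}]' 40
python3 - <<'E'
from h import *
d2=grab("top"); d3=grab("side")
c=lambda d,b,k: cv2.resize(cv2.cvtColor(d["frame"],cv2.COLOR_RGB2BGR)[b[1]:b[3],b[0]:b[2]],None,fx=k,fy=k,interpolation=cv2.INTER_CUBIC)
cv2.imwrite("pics/m3.png",np.hstack([c(d2,(280,140,380,240),4),c(d3,(240,120,340,220),4)]))
E
```

```text
t: 8.12
tool_pos: [0.4761, -0.0581, 0.0205]
eef_rot: [[-1.0, 0.001, 0.001], [0.001, 1.0, 0.0], [-0.001, 0.0, -1.0]]
force: [1.8, 0.5, -1.3]
finger_gap: 0.0355
grasp_force: 41.6
t: 8.88
tool_pos: [0.5222, -0.0581, 0.0206]
eef_rot: [[-1.0, 0.001, 0.002], [0.001, 1.0, -0.0], [-0.002, -0.0, -1.0]]
force: [0.9, -0.0, 1.9]
finger_gap: 0.0358
grasp_force: 41.9
```

View pics/m3.png

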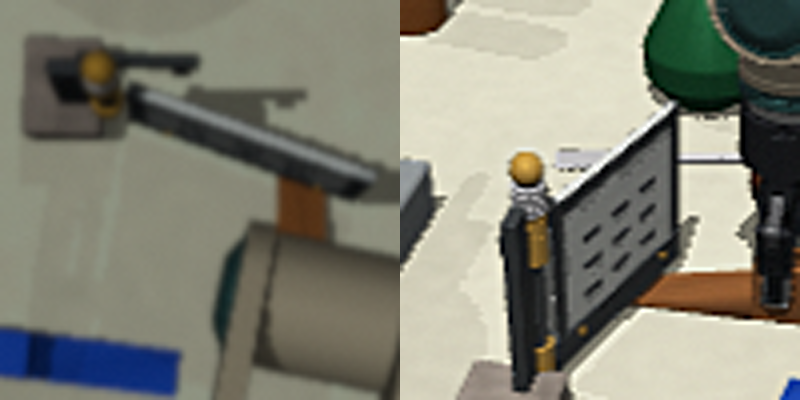

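The wedge tip is sliding under the outer half of the still-open screen, at left-panel (300,185). I'll push on and watch the force.

```bash
python3 -m handwheel '[{"jaw":0.2,"slide":[1,0,0],"dr":[0,0,0]},{"jaw":0.2,"slide":[2,0,0],"dr":[0,0,0]},{"jaw":0.2,"slide":[3,0,0],"dr":[0,0,0]},{"jaw":0.2,"slide":[4,0,0],"dr":[0,0,0]},{"jaw":0.2,"slide":[4,0,0],"dr":[0,0,0]}]' 40
python3 -m handwheel '[{"jaw":0.2,"slide":[0.5,0,0],"dr":[0,0,0]},{"jaw":0.2,"slide":[1,0,0],"dr":[0,0,0]},{"jaw":0.2,"slide":[1,0,0],"dr":[0,0,0]}]' 40
python3 - <<'E'
from h import *
d2=grab("top"); d3=grab("side")
c=lambda d,b,k: cv2.resize(cv2.cvtColor(d["frame"],cv2.COLOR_RGB2BGR)[b[1]:b[3],b[0]:b[2]],None,fx=k,fy=k,interpolation=cv2.INTER_CUBIC)
cv2.imwrite("pics/m4.png",np.hstack([c(d2,(280,140,380,240),4),c(d3,(240,120,340,220),4)]))
E
```

```text
t: 9.6
tool_pos: [0.5617, -0.0582, 0.0206]
eef_rot: [[-1.0, 0.001, 0.001], [0.001, 1.0, -0.0], [-0.001, -0.0, -1.0]]
force: [1.3, -0.7, 2.7]
finger_gap: 0.0356
grasp_force: 41.9
t: 9.98
tool_pos: [0.5707, -0.0583, 0.0206]
eef_rot: [[-1.0, 0.001, -0.001], [0.001, 1.0, -0.0], [0.001, -0.0, -1.0]]
force: [-4.0, -0.2, 5.7]
finger_gap: 0.0353
grasp_force: 42.3
```

View pics/m4.png

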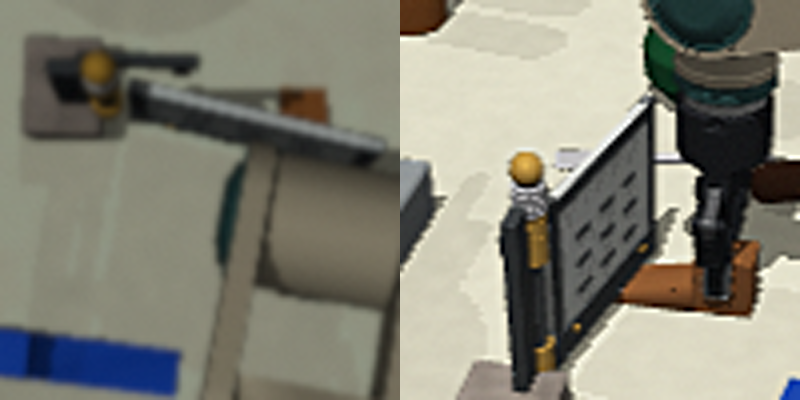

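The screen has contacted the slope and is swinging shut: its free end is at left-panel (383,145) and about 0.24 rad remains. That leaves roughly 35 mm of travel.

```bash
python3 -m handwheel '[{"jaw":0.2,"slide":[0.5,0,0],"dr":[0,0,0]},{"jaw":0.2,"slide":[1,0,0],"dr":[0,0,0]},{"jaw":0.2,"slide":[1.5,0,0],"dr":[0,0,0]},{"jaw":0.2,"slide":[1.8,0,0],"dr":[0,0,0]},{"jaw":0.2,"slide":[1.8,0,0],"dr":[0,0,0]}]' 40
python3 -m handwheel '[{"jaw":0.2,"slide":[0.5,0,0],"dr":[0,0,0]},{"jaw":0.2,"slide":[0.5,0,0],"dr":[0,0,0]},{"jaw":0.2,"slide":[0.5,0,0],"dr":[0,0,0]}]' 40
cat > see.py <<'E'
from h import *
import sys
d2=grab("top"); d3=grab("side")
c=lambda d,b,k: cv2.resize(cv2.cvtColor(d["frame"],cv2.COLOR_RGB2BGR)[b[1]:b[3],b[0]:b[2]],None,fx=k,fy=k,interpolation=cv2.INTER_CUBIC)
cv2.imwrite("pics/"+sys.argv[1],np.hstack([c(d2,(280,140,380,240),4),c(d3,(240,120,340,220),4)]))
E
python3 see.py m5.png
```

```text
t: 10.7
tool_pos: [0.5882, -0.0584, 0.0206]
eef_rot: [[-1.0, 0.002, -0.002], [0.002, 1.0, -0.0], [0.002, -0.0, -1.0]]
force: [-6.5, -2.5, 7.6]
finger_gap: 0.0355
grasp_force: 42.4
t: 11.08
tool_pos: [0.5934, -0.0584, 0.0206]
eef_rot: [[-1.0, 0.002, -0.001], [0.002, 1.0, -0.0], [0.001, -0.0, -1.0]]
force: [-5.2, -1.1, 6.4]
finger_gap: 0.0356
grasp_force: 42.3
```

View pics/m5.png

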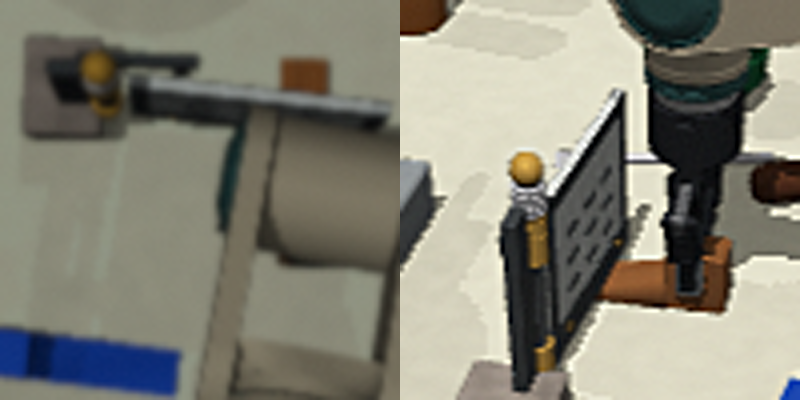

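The screen is almost shut, with about 0.09 rad left. I'll ease the downward press and go in small steps.

```bash

M(){ :; }
python3 -m handwheel '[{"jaw":0.2,"slide":[0.2,0,0.03],"dr":[0,0,0]},{"jaw":0.2,"slide":[0.4,0,0.03],"dr":[0,0,0]},{"jaw":0.2,"slide":[0.4,0,0.03],"dr":[0,0,0]}]' 40 | grep -E "tool_pos|force"
python3 -m handwheel '[{"jaw":0.2,"slide":[0.2,0,0],"dr":[0,0,0]},{"jaw":0.2,"slide":[0.4,0,0],"dr":[0,0,0]},{"jaw":0.2,"slide":[0.4,0,0],"dr":[0,0,0]}]' 40 | grep -E "tool_pos|force"
python3 -m handwheel '[{"jaw":0.2,"slide":[0.2,0,0],"dr":[0,0,0]},{"jaw":0.2,"slide":[0.4,0,0],"dr":[0,0,0]},{"jaw":0.2,"slide":[0.4,0,0],"dr":[0,0,0]}]' 40 | grep -E "tool_pos|force"
```

```text
tool_pos: [0.597, -0.0584, 0.0206]
force: [-6.5, -1.8, 5.6]
grasp_force: 42.2
tool_pos: [0.601, -0.0584, 0.0206]
force: [-7.8, -2.6, 6.6]
grasp_force: 42.2
tool_pos: [0.6049, -0.0583, 0.0206]
force: [-6.6, -1.5, 6.2]
grasp_force: 42.3
```

```bash
cat > edge.py <<'E'
from h import *
# screen top edge from top camera: brightest pixel per column (subpixel), world line at z=.163
d=grab("top"); g=d["frame"].astype(float).mean(2)
P=[]
for u in range(318,374):
    col=g[155:172,u]; w=np.clip(col-np.median(g[200:215,330:350])-0,0,None) if 0 else col
    i=int(np.argmax(np.convolve(col,[1,1,1],'same')[1:-1]))+1
    P.append(toplane(d,(u,155+i),.164)[:2])
P=np.array(P); 
for _ in range(3):
    a,b=np.polyfit(P[:,1],P[:,0],1); r=P[:,0]-a*P[:,1]-b; P=P[abs(r)<max(.004,1.5*r.std())]
print("angle",np.arctan(a),"n",len(P),"x at y=-.1",a*-.1+b)
E
python3 edge.py
```

```text
angle -0.0412324731781495 n 56 x at y=-.1 0.6910101923568268
```

```bash
python3 see.py m6.png
```

```text
(no output)
```

View pics/m6.png

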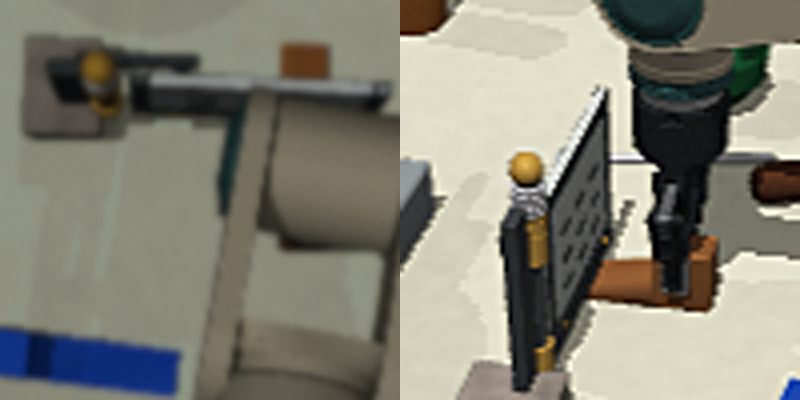

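```bash
cat > trk.py <<'E'
from h import *
import sys,os
# LK track of screen free end (side view) vs saved frame -> du,dv in px; predicted px per mm
d=grab("side"); g=cv2.cvtColor(d["frame"],cv2.COLOR_RGB2GRAY)
if not os.path.exists("ref.npy"):
    np.save("ref.npy",g)
    m=np.zeros_like(g); m[140:196,276:294]=255
    p=cv2.goodFeaturesToTrack(g,20,.02,4,mask=m); np.save("pts.npy",p); print(p[:,0].round(0).tolist())
    A=np.array([.674,-.1,.13]); 
    print("px/mm lift",(proj(d,A+[0,0,.001])-proj(d,A)),"px/mm shut",(proj(d,A+[.001,0,0])-proj(d,A)))
p=np.load("pts.npy"); r=np.load("ref.npy")
q,s,e=cv2.calcOpticalFlowPyrLK(r,g,p,None,winSize=(9,9),maxLevel=1)
f=(q-p)[:,0]; print("median flow",np.median(f,0).round(2)); print(f.round(1).tolist())
E
python3 trk.py
python3 -m handwheel '[{"jaw":0.2,"slide":[0.2,0,0],"dr":[0,0,0]},{"jaw":0.2,"slide":[0.4,0,0],"dr":[0,0,0]},{"jaw":0.2,"slide":[0.4,0,0],"dr":[0,0,0]}]' 40 | grep -E "tool_pos|force"
python3 trk.py
python3 -m handwheel '[{"jaw":0.2,"slide":[0.2,0,0],"dr":[0,0,0]},{"jaw":0.2,"slide":[0.4,0,0],"dr":[0,0,0]},{"jaw":0.2,"slide":[0.4,0,0],"dr":[0,0,0]}]' 40 | grep -E "tool_pos|force"
python3 trk.py
```

```text
[[293.0, 160.0], [289.0, 143.0], [277.0, 167.0], [292.0, 178.0], [281.0, 157.0], [281.0, 185.0], [282.0, 181.0], [285.0, 185.0], [293.0, 195.0], [281.0, 192.0], [289.0, 161.0], [284.0, 172.0], [286.0, 181.0], [287.0, 165.0], [284.0, 152.0], [288.0, 172.0]]
px/mm lift [-0.00716011 -0.2676915 ] px/mm shut [-0.29854791 -0.03339897]
median flow [0. 0.]
[[0.0, 0.0], [0.0, 0.0], [0.0, 0.0], [0.0, 0.0], [0.0, 0.0], [0.0, 0.0], [0.0, 0.0], [0.0, 0.0], [0.0, 0.0], [0.0, 0.0], [0.0, 0.0], [0.0, 0.0], [0.0, 0.0], [0.0, 0.0], [0.0, 0.0], [0.0, 0.0]]
tool_pos: [0.6085, -0.0582, 0.0206]
force: [-10.1, -0.7, 8.1]
grasp_force: 42.6
median flow [-0.7  -0.01]
[[-0.8999999761581421, 0.10000000149011612], [-0.8999999761581421, -0.10000000149011612], [-0.10000000149011612, -0.20000000298023224], [-0.8999999761581421, 0.4000000059604645], [0.0, -1.2999999523162842], [-0.4000000059604645, -0.4000000059604645], [-0.30000001192092896, -0.4000000059604645], [-0.699999988079071, 0.0], [-0.0, -0.0], [-0.20000000298023224, -0.6000000238418579], [-0.8999999761581421, 0.30000001192092896], [-0.5, -0.10000000149011
[... 185 characters left out ...]
force: [-12.6, -0.1, 9.9]
grasp_force: 42.7
median flow [-0.77 -0.08]
[[-1.0, 0.10000000149011612], [-0.8999999761581421, -0.4000000059604645], [-0.20000000298023224, -0.30000001192092896], [-0.8999999761581421, 0.4000000059604645], [-0.8999999761581421, 0.5], [-0.30000001192092896, -0.5], [-0.30000001192092896, -0.6000000238418579], [-0.699999988079071, -0.20000000298023224], [-0.0, 0.0], [-0.20000000298023224, -0.699999988079071], [-0.8999999761581421, 0.20000000298023224], [-0.6000000238418579, -0.20000000298023224], [-0.6000000238418579, -0.30000001192092896], [-0.8999999761581421, 0.10000000149011612], [-1.100000023841858, 0.4000000059604645], [-0.8999999761581421, 0.20000000298023224]]
```

The screen stopped swinging at about TCP x = 0.607 and the force is now rising, so lifting has begun at roughly 0.8 mm. It needs about 6 mm more advance to reach 2 mm.

```bash
sed -i 's/; print(f.round(1).tolist())//' trk.py
python3 -m handwheel '[{"jaw":0.2,"slide":[0.2,0,0],"dr":[0,0,0]},{"jaw":0.2,"slide":[0.35,0,0],"dr":[0,0,0]},{"jaw":0.2,"slide":[0.35,0,0],"dr":[0,0,0]}]' 40 | grep -E "tool_pos|force"
python3 trk.py
python3 -m handwheel '[{"jaw":0.2,"slide":[0.2,0,0],"dr":[0,0,0]},{"jaw":0.2,"slide":[0.35,0,0],"dr":[0,0,0]},{"jaw":0.2,"slide":[0.35,0,0],"dr":[0,0,0]}]' 40 | grep -E "tool_pos|force"
python3 trk.py
```

```text
tool_pos: [0.6151, -0.0581, 0.0205]
force: [-14.6, -0.6, 11.5]
grasp_force: 42.6
median flow [-0.78 -0.28]
tool_pos: [0.6183, -0.0581, 0.0205]
force: [-16.7, -0.1, 12.6]
grasp_force: 42.7
median flow [-0.79 -0.38]
```

```bash

python3 -m handwheel '[{"jaw":0.5,"slide":[0,0,0],"dr":[0,0,0]},{"jaw":0.8,"slide":[0,0,0],"dr":[0,0,0]},{"jaw":1,"slide":[0,0,0],"dr":[0,0,0]},{"jaw":1,"slide":[0,0,0],"dr":[0,0,0]},{"jaw":1,"slide":[-0.5,0,0.5],"dr":[0,0,0]},{"jaw":1,"slide":[-0.8,0,2],"dr":[0,0,0]},{"jaw":1,"slide":[-1,0,5],"dr":[0,0,0]},{"jaw":1,"slide":[-1,0,8],"dr":[0,0,0]}]' 40
python3 trk.py
python3 -m handwheel '[{"jaw":1,"slide":[-1,0,4],"dr":[0,0,0]},{"jaw":1,"slide":[-5,0,8],"dr":[0,0,0]},{"jaw":1,"slide":[-10,0,10],"dr":[0,0,0]},{"jaw":1,"slide":[-15,0,10],"dr":[0,0,0]},{"jaw":1,"slide":[-19,0,10],"dr":[0,0,0]},{"jaw":1,"slide":[-19,0,10],"dr":[0,0,0]}]'
python3 trk.py; python3 see.py m7.png; python3 trk.py
```

```text
t: 15.2
tool_pos: [0.611, -0.0581, 0.1028]
eef_rot: [[-1.0, 0.001, 0.001], [0.001, 1.0, -0.0], [-0.001, -0.0, -1.0]]
force: [0.7, 0.3, 0.1]
finger_gap: 0.0853
grasp_force: 0.0
median flow [-0.8  -0.34]
t: 16.0
tool_pos: [0.4196, -0.0581, 0.2018]
eef_rot: [[-1.0, 0.002, 0.003], [0.002, 1.0, -0.001], [-0.003, -0.001, -1.0]]
force: [-0.9, -0.4, 0.0]
finger_gap: 0.0851
grasp_force: 0.0
median flow [-0.68 -0.52]
median flow [-0.68 -0.52]
```

View pics/m7.png

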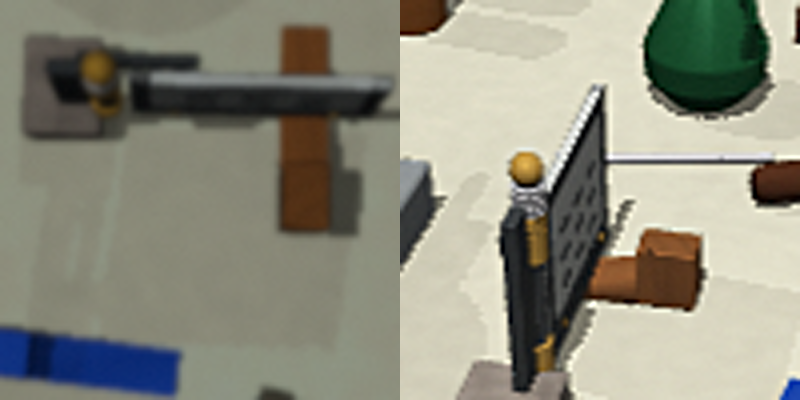

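The screen is shut, parallel to its stop arm (left-panel edge (130,73) to (390,80)). The wedge lies flat under its outer half, with the hand clear. Repeated tracking shows no further motion, so I'm handing the job in.

```bash
python3 -c "
from bench import manip
print(manip.finish_job())"
```

```text
the job is handed in; nothing more can be done
None
```

The screen is shut against its stop and jammed on the wooden wedge, raised an estimated 2 mm; the wedge is let go, no bystander was touched, and the job is handed in (no verdict came back).

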